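# Catch and close the gauge case lid

### The job

Close the open instrument case. Tip its upright lid over from behind until it starts to fall by itself, catch the falling lid on a finger under its front lip while it is still clearly open, and lower it gently until it is fully shut, without letting it drop or slam. Never pinch the lid between the fingers, and leave the gauges and the bottle standing beside the case where they are.

Things in the scene. Friction and masses are not known exactly. Their poses are not given: they have to be found in the camera images.
- case: Aluminium instrument case with black corners, fixed. Base 170 (x) x 270 (y) x 80 mm high; the shut lid adds 30 mm. Origin: centre of its underside, on the bench; x points from the front (undone draw latches, 9 mm proud, 98 mm either side of the middle) to the back (hinges), z up. Hinge line along y at x = +85, z = 80 mm.
- lid (a joint): Lid angle (rad): 0 shut, 1.57 upright. Starts at 1.28 to 1.54, held by stiff hinges. Pushed below about 1.0 to 1.15 it falls on its own, slowly at first: some 2 to 4 s from 0.95 to shut, landing at 0.45 to 0.75 rad/s (a slam; up to 0.3, 60 mm/s at the lip, is gentle). Borne on a finger it follows it down, pressing with 1 to 4 N.
- hinge_mid (a point): Middle of the hinge line, 80 mm above the bench. Its axes turn with the lid and equal the case's when shut: -x runs from hinge to lip along the lid's open rim, z points to its outside. The lid (0.45 kg) is 170 mm from hinge to front wall, 270 mm wide, 30 mm deep, foam inside.
- lip_edge (a point): Middle of the front lower edge of the pull lip, 198 mm from the hinge line. The lip is a tab 90 mm wide, 8 mm thick, standing 28 mm out of the middle of the lid's front wall, level with its open rim, rubber below; the point lies on its underside, which faces the robot when the lid is upright. Shut, it is 80 mm above the bench with free space below. Axes as hinge_mid.
- setting_ring: Loose steel setting ring, 64 mm outside, 35 mm bore, 24 mm high, on the bench beside the case; origin at the centre of its underside.
- cleaner: Loose white plastic bottle, 50 mm across, 120 mm tall, on the bench beside the case; origin at the centre of its underside.
- plug_gauge: Loose steel plug gauge standing on its 32 mm measuring end, 100 mm tall, with a 17 mm grip, on the bench beside the case; origin at the centre of its underside.

How it is judged:
By the outcome, as a careful person would: the job done as asked, in the order asked, and still so for the second after the job is handed in, with the robot touching nothing.
It also fails if it takes over 48 s, if anything falls off the work surface, if the arm or the gripper's body presses on something with over 40 N, if the wrist force passes 120 N, or if a joint passes its speed limit or range.

### The arm

A 6-joint arm with a two-finger parallel gripper is mounted at the origin on the work surface. World frame = base frame: x ahead of the robot, y to its left, z up, the work surface at z = 0. Lengths are in m, angles in rad, forces in N, time in s.
With the tool pointing down it reaches from about 0.225 to 0.875 m from the base axis. Payload 3.4 kg.
Tool frame: the origin (TCP) lies between the finger pads; the fingertips stand r.tip_extent ahead of it and the grasp point (between the pads) lies 8 mm behind it (r.tip_extent is the distance from the TCP to the fingertips, in m); z points along the fingers, y is the line along which they close (so a half turn about z gives the same grasp; the last joint's range is limited). The gripper opens to 85 mm and grips with 20 to 120 N. Pads are 22 mm wide; open, the fingers measure 114 mm over their backs; the gripper's body (76 mm by 85 mm) begins 54 mm behind the grasp point. The pads swing forward as they close: fully open they stand 13 mm farther back than shut.
Start: joints at [-1.429, 0.276, 1.505, -0, 1.361, -0.121], TCP at [0.149, -0.555, 0.242] pointing down, gripper open.
Joint ranges: [-2.89, 2.89], [-0.75, 2.08], [0.22, 2.7], [-1.18, 4.32], [0.11, 2.71], [-2.7, 2.7]. Speed limits (rad/s): [2.57, 2.57, 3.14, 3.14, 3.14, 3.14].

### API

Orientations are given as [roll, pitch, yaw] about the fixed x, y, z axes, in that order (R = Rz(yaw) Ry(pitch) Rx(roll)).
In Python, from cell import r gives the robot as it stands.
- The arm moves only by the tool play_rows, never from a script. Its argument "commands" is a list of rows, each a list of 2 entries, a list of its own where there are three numbers: the shift along the tool's x, y, z in units of 60 mm (1.0 is 60 mm), then the turn, a rotation vector about the tool's x, y, z in units of 180 degrees (1.0 is 180 degrees). A call has 1 to 5 rows; each row shifts and turns the commanded pose from where the row before left it, along the tool's axes as they then stand; what a row does not reach is not made up. A row lasts 1/8 s, in which the tool goes at most 62.5 mm and 10.7 degrees, less where a joint would pass 70% of its speed; a pose out of reach is approached as far as the arm can. A call with a number of a shift or a turn outside -1 to 1 is refused whole. A call with a gripper value outside its range is refused whole. "fingers" is the opening in per cent of the stroke, from 0 (shut) to 100 (fully open), set as the call begins (left out, the last holds). The fingers move at their own pace and stop on an object; "force" is the grip in N (left out, the last holds). Time passes only in rows, so rows that do not move let the fingers close. It gives the time, the measured TCP pose, the force, the opening and the grip force at its end, in the units of the state.
- r.get_obs(): the state, without advancing time (a new reading comes with each control period).
- r.camera(name): name is "side" or "top"; returns a dict with "frame" (420x560x3 uint8, blue, green, red), "z_map" (420x560 float32, m along the optical axis (not along the pixel's ray), 0 where there is no reading), "intrinsics" (3x3 intrinsics, pixels), "R" (3x3) and "t" (3): a world point X has camera coordinates R X + t. Camera axes: x right, y down, z forward; pixel columns grow to the right and rows downward; lengths in m; the calibration is good to about 2 mm. A picture is of the moment at which its call begins.
- r.sign_off(): hands the job in; it is judged then, once.
The state is a dict: "t": time; "joints": joint angles; "joint_velocities": joint speeds; "tau": joint torques, N m; "position": TCP position; "orientation": TCP orientation; "contact_force": force on the tool from outside, world axes, zero at the start; "torque": the same for the moment, N m; "finger_gap": finger opening in m; "finger_force": force on a finger pad.
Only numpy, scipy, OpenCV 4.12 (cv2) and the standard library are available. Lean on these libraries where they do the work, as an engineer would, in place of code of your own. Each camera call takes 0.05 s, during which the arm holds its last target. There are 200 camera calls.

## Working session

There is one attempt and no reset: what is moved stays moved. The work goes in short steps, Python scripts to look and compute and a tool call to move; the robot and the scene stay as the last step left them, time stands still between calls to the robot, and variables do not carry over. Pictures are saved under pics/ and viewed, at most 10 in all, crops included, and the job is handed in when it is done.

Besides the shell and the picture viewer there is one more tool, called after "Emit:" as name([rows], argument=value, ...), one row to a line, values as JSON. play_rows: Moves the arm, as the interface text tells. Its arguments: {"type":"object","properties":{"commands":{"type":"array","items":{"type":"array"}},"fingers":{"type":"number"},"force":{"type":"number"}},"required":["commands"]}

```bash
ls; mkdir -p pics
python3 - <<'E'
from cell import r
import cv2,numpy as np
o=r.get_obs(); print(o, r.tip_extent)
for n in("side","top"):
    c=r.camera(n); cv2.imwrite(f"pics/{n}0.png",c["frame"]); np.savez(f"{n}0.npz",**c); print(n,c["intrinsics"].tolist(),c["R"].tolist(),c["t"].tolist())
E
```

```text
pics
{'t': 0.0, 'joints': array([-1.42896291e+00,  2.76644735e-01,  1.50613075e+00, -1.75147963e-05,
        1.36069215e+00, -1.21004156e-01]), 'joint_velocities': array([-9.21842035e-04,  3.61368871e-04,  9.68409123e-04, -9.02670982e-05,
       -6.44974337e-04,  1.11599161e-03]), 'tau': array([ 1.15931230e-04, -4.16768146e+01, -2.45807004e+01, -2.96286116e-04,
        1.10267865e-02,  3.26502239e-07]), 'position': array([ 0.14931284, -0.55475723,  0.24141227]), 'orientation': array([-3.13972931e+00, -2.09329782e-04,  2.62841046e-01]), 'contact_force': array([-0.04194598, -0.29017668, -0.15768772]), 'torque': array([ 0.02183189,  0.00219993, -0.01144825]), 'finger_force': 0.0, 'finger_gap': 0.08551928287807657} 0.011
side [[542.1226864607886, 0.0, 280.9881716449466], [0.0, 542.1226864607886, 210.1825463733435], [0.0, 0.0, 1.0]] [[0.2226621524253224, 0.9748616498099058, -0.008144299063195916], [0.8391212127615758, -0.19589786176806473, -0.5074442019062221], [-0.4962833426288505, 0.10615456412518744, -0.8616461294200343]] [-0.15124790209617067, -0.4355767346446922, 1.3669917104793736]
top [[429.4928934328574, 0.0, 269.402513705137], [0.0, 429.4928934328574, 208.54477839192535], [0.0, 0.0, 1.0]] [[0.003900720717559872, -0.999985265619413, 0.003775304220273851], [-0.9972585093665223, -0.004169003501076914, -0.0738788529003365], [0.07389350359771249, -0.0034767734870175373, -0.9972600774984302]] [0.006013805378376473, 0.6096866323514025, 0.9462248751226715]
```

```bash
ls pics
```

```text
side0.png
top0.png
```

View pics/side0.png

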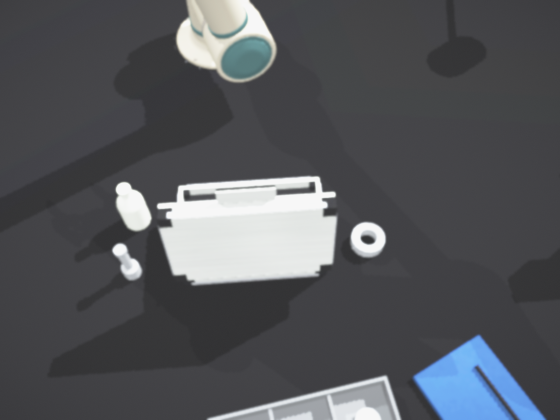

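View pics/top0.png

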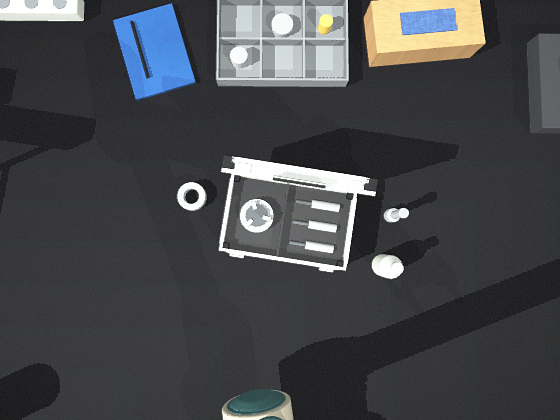

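The side view, looking back towards the robot, shows the lid's outside at about (250,240) with its lip at (247,195). The bottle is at (135,208), the plug gauge at (127,262) and the ring at (368,240). The top view shows the case centred near (290,218), slightly yawed, with the front latches at the lower edge (237,254) and (327,268), and the lid along (300,177).

```bash
cat > h.py <<'E'
import numpy as np,cv2
def cloud(c):
    K,R,t=c["intrinsics"],c["R"],c["t"]; z=c["z_map"]; v,u=np.mgrid[:z.shape[0],:z.shape[1]]
    P=np.stack([(u-K[0,2])*z/K[0,0],(v-K[1,2])*z/K[1,1],z],-1)
    W=(P-t)@R; W[z<=0]=np.nan; return W
def ray(c,u,v,h):
    d=c["R"].T@np.linalg.inv(c["intrinsics"])@[u,v,1]; o=-c["R"].T@c["t"]; return o+d*(h-o[2])/d[2]
E
python3 - <<'E'
from h import *
T=dict(np.load("top0.npz"));S=dict(np.load("side0.npz"))
np.set_printoptions(precision=4,suppress=True)
W=cloud(S)
# lid outer plane from side view patch
P=W[225:265,195:310].reshape(-1,3);P=P[~np.isnan(P[:,0])]
m=P.mean(0);n=np.linalg.svd(P-m)[2][2]; n*=np.sign(n[0]); print("plane",m,n,np.abs((P-m)@n).std())
yaw=np.arctan2(n[1],n[0]); ang=np.arctan2(n[0]/np.cos(yaw),n[2]); print("yaw",yaw,"lid angle?",ang)
Wt=cloud(T)
# base rim from top
M=(abs(Wt[...,2]-.08)<.008)
uv=np.argwhere(M&(T["frame"].min(-1)>150))[:,::-1]; 
sel=uv[(uv[:,0]>205)&(uv[:,0]<375)&(uv[:,1]>150)&(uv[:,1]<275)]
X=Wt[sel[:,1],sel[:,0],:2]; rc=cv2.minAreaRect(X.astype(np.float32)); print("rim rect",rc, cv2.boxPoints(rc))
for n_,box in dict(ring=(170,175,215,220),plug=(380,200,412,226),bottle=(365,250,410,282)).items():
    a,b,c,d=box; Q=Wt[b:d,a:c].reshape(-1,3);Q=Q[Q[:,2]>.012]; print(n_,len(Q),Q.min(0),Q.max(0),Q[Q[:,2]>Q[:,2].max()-.006].mean(0))
# side depth of lid: lip and extremes
L=W[170:290,150:345].reshape(-1,3);L=L[L[:,2]>.1]; print("lid z",L.min(0),L.max(0))
for p in [(180,205),(248,190),(247,197),(247,204),(247,212)]: print(p,W[p[1],p[0]])
for p in [(300,178),(300,183),(300,187),(260,180),(335,190),(237,254),(327,268)]: print("top",p,Wt[p[1],p[0]])
E
```

```text
plane [ 0.6803 -0.0463  0.1743] [ 0.9752 -0.1482  0.1646] 0.0005388534727492668
yaw -0.15086811278251597 lid angle? 1.405422096976868
rim rect ((0.5782565474510193, -0.030746281147003174), (0.2732851207256317, 0.16719472408294678), 81.26831817626953) [[ 0.4749 -0.1531]
 [ 0.6401 -0.1785]
 [ 0.6816  0.0916]
 [ 0.5164  0.117 ]]
ring 467 [0.6077 0.154  0.0122] [0.6694 0.2168 0.0286] [0.6376 0.1856 0.025 ]
plug 257 [ 0.5823 -0.282   0.0122] [ 0.6124 -0.2539  0.1035] [ 0.597  -0.2691  0.1004]
bottle 586 [ 0.4597 -0.2712  0.0121] [ 0.5088 -0.2232  0.1236] [ 0.4843 -0.2485  0.1206]
lid z [ 0.6183 -0.1868  0.1   ] [0.7127 0.0893 0.2796]
(180, 205) [ 0.6289 -0.1435  0.2524]
(248, 190) [ 0.6397 -0.0392  0.274 ]
(247, 197) [ 0.6437 -0.0423  0.2615]
(247, 204) [ 0.6499 -0.0441  0.2519]
(247, 212) [ 0.6647 -0.0469  0.2535]
top (300, 178) [ 0.6464 -0.0437  0.2484]
top (300, 183) [ 0.6339 -0.0416  0.276 ]
top (300, 187) [ 0.6547 -0.0581  0.0562]
top (260, 180) [0.6695 0.0294 0.0578]
top (335, 190) [ 0.6459 -0.1313  0.0772]
top (237, 254) [0.5088 0.0775 0.0659]
top (327, 268) [ 0.4798 -0.1146  0.0672]
```

```bash
cat >> h.py <<'E'
from scipy.spatial.transform import Rotation as Ro
YAW=-.151; C=np.array([.5817,-.0313]); A=45.
def target(x,z,y=0.,a=None):
    """case coords -> world TCP pos; tool z tilted a deg forward from down"""
    a=np.radians(A if a is None else a); c,s=np.cos(YAW),np.sin(YAW)
    p=np.array([C[0]+c*x-s*y,C[1]+s*x+c*y,z])
    M=np.array([[np.cos(a),0,np.sin(a)],[0,-1,0],[np.sin(a),0,-np.cos(a)]])
    return p,Ro.from_euler('z',YAW)*Ro.from_matrix(M)
def rows(p0,R0,p1,R1):
    rv=(R0.inv()*R1).as_rotvec(); d=p1-p0
    n=int(max(1,np.ceil(np.linalg.norm(d)/.055),np.ceil(np.degrees(np.linalg.norm(rv))/9.5)))
    out=[]
    for k in range(n):
        Rk=R0*Ro.from_rotvec(rv*k/n); out.append([np.round(Rk.inv().apply(d/n)/.06,2).tolist(),np.round(rv/n/np.pi,3).tolist()])
    return n,out
def cur(r):
    o=r.get_obs(); return o["position"],Ro.from_euler('xyz',o["orientation"]),o
E
python3 - <<'E'
from h import *
from cell import r
p,R,o=cur(r)
m=(np.array([.40,-.35,.40])); t=target(.017,.351)
q=target(-.10,.40)
n,a=rows(p,R,m,R); print(n,a)
n,a=rows(m,R,*q); print(n,*a,sep="\n")
n,a=rows(*q,*t);print(n,a)
E
```

```text
7 [[[0.7, -0.32, -0.38], [0.0, 0.0, 0.0]], [[0.7, -0.32, -0.38], [0.0, 0.0, 0.0]], [[0.7, -0.32, -0.38], [0.0, 0.0, 0.0]], [[0.7, -0.32, -0.38], [0.0, 0.0, 0.0]], [[0.7, -0.32, -0.38], [0.0, 0.0, 0.0]], [[0.7, -0.32, -0.38], [0.0, 0.0, 0.0]], [[0.7, -0.32, -0.38], [0.0, 0.0, 0.0]]]
7
[[0.4, -0.72, 0.0], [-0.007, 0.035, 0.018]]
[[0.35, -0.74, 0.03], [-0.007, 0.035, 0.018]]
[[0.31, -0.76, 0.05], [-0.007, 0.035, 0.018]]
[[0.26, -0.77, 0.06], [-0.007, 0.035, 0.018]]
[[0.21, -0.79, 0.07], [-0.007, 0.035, 0.018]]
[[0.16, -0.8, 0.07], [-0.007, 0.035, 0.018]]
[[0.11, -0.81, 0.06], [-0.007, 0.035, 0.018]]
3 [[[0.27, 0.0, 0.65], [0.0, 0.0, 0.0]], [[0.27, 0.0, 0.65], [0.0, 0.0, 0.0]], [[0.27, 0.0, 0.65], [0.0, 0.0, 0.0]]]
```

Emit:
play_rows([
  [[0.7,-0.32,-0.38],[0,0,0]],
  [[0.7,-0.32,-0.38],[0,0,0]],
  [[0.7,-0.32,-0.38],[0,0,0]],
  [[0.7,-0.32,-0.38],[0,0,0]],
], fingers=0, force=20)

```text
t: 0.6
position: [0.2925, -0.4362, 0.3338]
orientation: [-3.141, 0.0, 0.262]
contact_force: [-0.3, -0.4, 0.1]
finger_gap: 0.0124
finger_force: 0.0
```

Emit:
play_rows([
  [[0.7,-0.32,-0.38],[0,0,0]],
  [[0.7,-0.32,-0.38],[0,0,0]],
  [[0.7,-0.32,-0.38],[0,0,0]],
])

```text
t: 0.98
position: [0.3993, -0.3479, 0.4023]
orientation: [-3.141, 0.0, 0.263]
contact_force: [0.5, -1.4, 0.3]
finger_gap: -0.0
finger_force: 0.0
```

Emit:
play_rows([
  [[0.4,-0.72,0],[-0.007,0.035,0.018]],
  [[0.35,-0.74,0.03],[-0.007,0.035,0.018]],
  [[0.31,-0.76,0.05],[-0.007,0.035,0.018]],
  [[0.26,-0.77,0.06],[-0.007,0.035,0.018]],
])

```text
t: 1.48
position: [0.4458, -0.1567, 0.4012]
orientation: [3.103, -0.449, 0.039]
contact_force: [-0.3, -0.6, 0.3]
finger_gap: -0.0002
finger_force: 0.0
```

Emit:
play_rows([
  [[0.21,-0.79,0.07],[-0.007,0.035,0.018]],
  [[0.16,-0.8,0.07],[-0.007,0.035,0.018]],
  [[0.11,-0.81,0.06],[-0.007,0.035,0.018]],
  [[0,0,0],[0,0,0]],
])

```text
t: 1.98
position: [0.4778, -0.0189, 0.399]
orientation: [-3.141, -0.755, -0.137]
contact_force: [-0.2, -0.4, 0.8]
finger_gap: 0.0001
finger_force: 0.0
```

Run:
```python
from h import *
from cell import r
p,R,o=cur(r); print(p,R.as_matrix().round(3),o["joints"].round(3),o["t"],o["finger_gap"])
q=target(-.10,.40); low=target(-.126,.08)
print(rows(p,R,*low)); print(q[0],q[1].as_matrix().round(3))
```

```text
[ 0.47783923 -0.01886454  0.39900186] [[ 0.721 -0.136  0.679]
 [-0.1   -0.991 -0.093]
 [ 0.686 -0.001 -0.728]] [-0.237 -0.306  1.926  0.099  0.772  1.427] 1.975 9.466906010333096e-05
(6, [[[-0.65, -0.01, 0.6], [-0.001, 0.002, 0.001]], [[-0.65, -0.01, 0.6], [-0.001, 0.002, 0.001]], [[-0.66, -0.01, 0.6], [-0.001, 0.002, 0.001]], [[-0.66, -0.01, 0.59], [-0.001, 0.002, 0.001]], [[-0.66, -0.01, 0.59], [-0.001, 0.002, 0.001]], [[-0.67, -0.01, 0.59], [-0.001, 0.002, 0.001]]])
[ 0.48283789 -0.01625732  0.4       ] [[ 0.699 -0.15   0.699]
 [-0.106 -0.989 -0.106]
 [ 0.707  0.    -0.707]]
```

Rehearsing the low support pose, well in front of the case.

Emit:
play_rows([
  [[-0.7,0,0.55],[-0.001,0.002,0.001]],
  [[-0.7,0,0.55],[-0.001,0.002,0.001]],
  [[-0.7,0,0.55],[-0.001,0.002,0.001]],
])

```text
t: 2.35
position: [0.4576, -0.0222, 0.2414]
orientation: [3.14, -0.777, -0.161]
contact_force: [1.7, 0.4, -0.7]
finger_gap: 0.0003
finger_force: 0.0
```

Emit:
play_rows([
  [[-0.7,0,0.55],[-0.001,0.002,0.001]],
  [[-0.7,0,0.55],[-0.001,0.002,0.001]],
  [[-0.7,0,0.55],[-0.001,0.002,0.001]],
  [[0,0,0],[0,0,0]],
])

```text
t: 2.85
position: [0.4578, 0.0054, 0.1897]
orientation: [-3.064, -0.78, -0.164]
contact_force: [0.2, -0.0, -0.3]
finger_gap: -0.0002
finger_force: 0.0
```

Run:
```python
from h import *
from cell import r
p,R,o=cur(r); print(p,R.as_matrix().round(3),o["joints"].round(3),o["t"],target(-.15,.09)[0])
q=target(-.10,.38); b=target(.017,.351); c=target(.080,.288)
print(rows(p,R,*q)); print(rows(*q,*b));print(rows(*b,*c))
```

```text
[0.45782429 0.00542755 0.18965689] [[ 0.702 -0.108  0.704]
 [-0.116 -0.993 -0.037]
 [ 0.703 -0.055 -0.709]] [-0.248 -0.13   2.413  1.02   0.161  0.496] 2.85 [ 0.43340683 -0.00873598  0.09      ]
(4, [[[0.64, 0.03, -0.49], [-0.005, 0.0, -0.001]], [[0.64, 0.04, -0.48], [-0.005, 0.0, -0.001]], [[0.64, 0.05, -0.48], [-0.005, 0.0, -0.001]], [[0.64, 0.06, -0.48], [-0.005, 0.0, -0.001]]])
(3, [[[0.35, 0.0, 0.57], [0.0, 0.0, 0.0]], [[0.35, 0.0, 0.57], [0.0, 0.0, 0.0]], [[0.35, 0.0, 0.57], [0.0, 0.0, 0.0]]])
(2, [[[0.0, 0.0, 0.74], [0.0, 0.0, 0.0]], [[0.0, 0.0, 0.74], [0.0, 0.0, 0.0]]])
```

The 45° low pose brings the wrist near its j5 limit, so I'll fit the kinematics to choose a feasible tilt.

```bash
cat > kin.py <<'E'
from h import *
from scipy.optimize import least_squares
def fk(j,k):
    h,L1,e,L2,d,x0=k
    R=Ro.from_euler('z',j[0]); p=np.array([0,0,h])+R.apply([x0,0,0])
    R=R*Ro.from_euler('y',j[1]); p=p+R.apply([0,0,L1])
    R=R*Ro.from_euler('y',j[2]); p=p+R.apply([e,0,L2])
    R=R*Ro.from_euler('z',j[3])*Ro.from_euler('y',j[4]); p=p+R.apply([0,0,d])
    return p,R*Ro.from_euler('z',j[5])
D=[([-1.42896,.276645,1.50613,0,1.36069,-.121],[.14931,-.55476,.24141],[-3.13973,0,.26284]),
([-.237,-.306,1.926,.099,.772,1.427],[.47784,-.01886,.39900],None),
([-.248,-.13,2.413,1.02,.161,.496],[.45782,.00543,.18966],None)]
def fit(): return least_squares(lambda k:np.r_[np.concatenate([fk(j,k)[0]-p for j,p,_ in D]),(k[2])*.01,k[5]*.01],[.13,.43,0,.46,.21,0])
LO=np.array([-2.89,-.75,.22,-1.18,.11,-2.7]);HI=np.array([2.89,2.08,2.7,4.32,2.71,2.7])
def ik(k,OFF,p,R,seed):
    f=lambda j:np.r_[(fk(j,k)[0]-p)*10,((fk(j,k)[1]*OFF).inv()*R).as_rotvec()]
    s=least_squares(f,np.clip(seed,LO+.01,HI-.01),bounds=(LO,HI)); return s.x,np.abs(s.fun).max()
E
python3 - <<'E'
from kin import *
np.set_printoptions(precision=4,suppress=True)
s=fit();k=s.x;print(k,s.fun)
OFF=fk(D[0][0],k)[1].inv()*Ro.from_euler('xyz',D[0][2]); print(OFF.as_rotvec())
M=np.array([[.702,-.108,.704],[-.116,-.993,-.037],[.703,-.055,-.709]]);print((fk(D[2][0],k)[1]*OFF).as_matrix()-M)
np.savez("kin.npz",k=k,off=OFF.as_quat())
for a in (15,25,35,50,60,70,80):
  A_=np.radians(a);u=np.array([np.sin(A_),-np.cos(A_)]);w=np.array([np.cos(A_),np.sin(A_)])
  for nm,pt,sg in (("hook1.4",(.059,.2765),1),("hook.95",(-.024,.246),1),("catch.8",(.085-.198*.697,.08+.198*.717),-1),("low",(-.113,.08),-1)):
    P=np.array(pt)+u*.007+sg*.011*w
    for j4,j60 in ((0,1.5),(3.1,-1.5)):
      b=min((ik(k,OFF,*target(P[0],P[1],a=a),[-.1,.1,2.2,j4,.5,j6]) for j6 in (-1.5,0,1.5)),key=lambda q:q[1])
      if b[1]<.01: print(a,nm,j4,b[0])
E
```

```text
[ 0.1135  0.8706  0.0992  0.4877  0.5436 -0.1231] [-0.0688 -0.0091 -0.0336 -0.0147 -0.0544  0.0255 -0.0084 -0.0426  0.0081
  0.001  -0.0012]
[ 0.0002 -0.0002  1.5708]
[[-0.0006 -0.0003  0.0005]
 [ 0.0003  0.0004 -0.0005]
 [ 0.0003 -0.0002  0.0003]]
15 hook1.4 0 [-0.0406  0.1952  1.5234 -0.0311  1.1627  1.6898]
15 hook1.4 3.1 [-0.0406  0.1952  1.5234 -0.0311  1.1627  1.6898]
15 hook.95 0 [-0.0194  0.119   1.6884 -0.0387  1.0746  1.7163]
15 hook.95 3.1 [-0.0194  0.119   1.6884 -0.0387  1.0746  1.7163]
15 catch.8 0 [-0.0021  0.0812  1.8009 -0.0457  1.0007  1.7393]
15 catch.8 3.1 [-0.0021  0.0812  1.8009 -0.0457  1.0007  1.7393]
15 low 0 [ 0.0255  0.1425  2.0958 -0.0756  0.6465  1.8017]
15 low 3.1 [ 0.0255  0.1425  2.0958 -0.0756  0.6465  1.8017]
25 hook1.4 0 [-0.0177  0.1128  1.6954 -0.0717  0.9015  1.7363]
25 hook1.4 3.1 [-0.0177  0.1128  1.6954 -0.0717  0.9015  1.7363]
25 hook.95 0 [ 0.0144  0.0394  1.8489 -0.095   0.8243  1.7855]
25 hook.95 3.1 [ 0.0144  0.0394  1.8489 -0.095   0.8243  1.7855]
25 catch.8 0 [ 0.0417  0.0084  1.9604 -0.1195  0.7469  1.8336]
25 catch.8 3.1 [ 0.0417  0.0
[... 480 characters left out ...]
atch.8 3.1 [ 0.1123 -0.0386  2.1291 -0.3301  0.4787  2.0833]
50 hook1.4 0 [ 0.0853  0.0171  2.1449 -0.9866  0.2166  2.7   ]
50 hook1.4 3.1 [ 0.0853  0.0171  2.1449 -0.9866  0.2166  2.7   ]
60 hook1.4 0 [ 0.1543  0.0658  2.3395  3.8969  0.3895 -2.1312]
60 hook1.4 3.1 [ 0.1543  0.0658  2.3395  3.8969  0.3895 -2.1312]
60 hook.95 0 [ 0.3792  0.0497  2.4959  4.0554  0.5862 -2.1097]
60 hook.95 3.1 [ 0.3792  0.0497  2.4959  4.0554  0.5862 -2.1097]
60 catch.8 0 [ 0.6351  0.1553  2.6479  4.1212  0.8303 -1.8946]
60 catch.8 3.1 [ 0.6351  0.1553  2.6479  4.1212  0.8303 -1.8946]
70 hook1.4 0 [ 0.2374  0.2262  2.559   3.6143  0.8973 -1.7406]
70 hook1.4 3.1 [ 0.2374  0.2262  2.559   3.6143  0.8973 -1.7406]
```

```bash
sed -i 's/h,L1,e,L2,d,x0=k/h,L1,e,L2,d,x0,y0,y5=k/; s/\[x0,0,0\]/[x0,y0,0]/; s/p+R.apply(\[0,0,d\])/p+R.apply([0,y5,d])/; s/(k\[2\])\*.01,k\[5\]\*.01\],\[.13,.43,0,.46,.21,0\]/k[[2,5,7]]*.01],[.13,.43,0,.46,.21,0,.07,0]/' kin.py
cat > scan.py <<'E'
from kin import *
import sys
np.set_printoptions(precision=3,suppress=True)
s=fit();k=s.x;print(k,s.fun)
OFF=fk(D[0][0],k)[1].inv()*Ro.from_euler('xyz',D[0][2])
np.savez("kin.npz",k=k,off=OFF.as_quat())
for a in (20,30,40,50,60,70,80,90):
  A_=np.radians(a);u=np.array([np.sin(A_),-np.cos(A_)]);w=np.array([np.cos(A_),np.sin(A_)])
  for nm,pt,sg in (("hook1.4",(.059,.2765),1),("hook.95",(-.024,.246),1),("catch.8",(.085-.198*.697,.08+.198*.717),-1),("low",(-.113,.08),-1)):
    P=np.array(pt)+u*.007+sg*.011*w
    for j4,j60 in ((0,1.5),(3.1,-1.5)):
      b=min((ik(k,OFF,*target(P[0],P[1],a=a),[-.1,.1,2.2,j4,.5,j6]) for j6 in (-1.5,0,1.5)),key=lambda q:q[1])
      if b[1]<.01 and not (j4>0 and b[0][3]<1): print(a,nm,j4,b[0])
E
python3 scan.py
```

```text
[ 0.137  0.63   0.06   0.422  0.354 -0.001  0.069  0.   ] [ 0.     0.     0.    -0.    -0.     0.     0.     0.    -0.     0.001
 -0.     0.   ]
20 hook1.4 0 [-0.175  0.208  1.574  0.01   1.011  1.543]
20 hook.95 0 [-0.18   0.102  1.784  0.013  0.907  1.536]
20 catch.8 0 [-0.183  0.052  1.925  0.015  0.816  1.53 ]
20 low 0 [-0.189  0.163  2.256  0.036  0.374  1.502]
30 hook1.4 0 [-0.178  0.138  1.723  0.02   0.757  1.533]
30 hook.95 0 [-0.184  0.036  1.921  0.027  0.661  1.521]
30 catch.8 0 [-0.189 -0.004  2.06   0.035  0.562  1.509]
40 hook1.4 0 [-0.181  0.088  1.871  0.042  0.485  1.51 ]
40 hook.95 0 [-0.189 -0.011  2.061  0.063  0.394  1.483]
40 catch.8 0 [-0.195 -0.036  2.2    0.102  0.281  1.44 ]
40 low 0 [-0.204  0.212  2.55   3.033  0.319 -1.508]
40 low 3.1 [-0.204  0.212  2.55   3.033  0.319 -1.508]
50 hook1.4 0 [-0.185  0.063  2.016  0.137  0.192  1.415]
50 hook.95 0 [-0.197 -0.029  2.199  0.343  0.11   1.2  ]
60 hook1.4 0 [-0.187  0.073  2.157  2.914  0.139 -1.363]
60 hook1.4 3.1 [-0.187  0.073  2.157  2.914  0.139 -1.363]
60 hook.95 0 [-0.199 -0.001  2.346  2.977  0.254 -1
[... 176 characters left out ...]
495]
70 hook1.4 0 [-0.19   0.129  2.29   3.065  0.5   -1.517]
70 hook1.4 3.1 [-0.19   0.129  2.29   3.065  0.5   -1.517]
70 hook.95 0 [-0.204  0.092  2.489  3.06   0.662 -1.525]
70 hook.95 3.1 [-0.204  0.092  2.489  3.06   0.662 -1.525]
70 catch.8 0 [-0.214  0.216  2.645  3.068  0.942 -1.549]
70 catch.8 3.1 [-0.214  0.216  2.645  3.068  0.942 -1.549]
80 hook1.4 0 [-0.192  0.244  2.408  3.09   0.908 -1.546]
80 hook1.4 3.1 [-0.192  0.244  2.408  3.09   0.908 -1.546]
80 hook.95 0 [-0.209  0.284  2.629  3.08   1.169 -1.557]
80 hook.95 3.1 [-0.209  0.284  2.629  3.08   1.169 -1.557]
90 hook1.4 0 [-0.193  0.419  2.501  3.098  1.351 -1.561]
90 hook1.4 3.1 [-0.193  0.419  2.501  3.098  1.351 -1.561]
```

```bash
sed -i 's/^YAW=.*/YAW=-.151; C=np.array([.5817,-.0313]); A=38./' h.py
python3 - <<'E'
from h import *
from cell import r
p,R,o=cur(r)
q=target(-.10,.38); b=target(.021,.362); c=target(.0827,.2836)
for x in (rows(p,R,*q),rows(*q,*b),rows(*b,*c)): print(*x[1],sep="\n");print()
E
```

```text
[[0.64, 0.03, -0.49], [-0.006, -0.009, -0.0]]
[[0.63, 0.04, -0.5], [-0.006, -0.009, -0.0]]
[[0.61, 0.05, -0.52], [-0.006, -0.009, -0.0]]
[[0.6, 0.06, -0.54], [-0.006, -0.009, -0.0]]

[[0.47, 0.0, 0.49], [0.0, 0.0, 0.0]]
[[0.47, 0.0, 0.49], [0.0, 0.0, 0.0]]
[[0.47, 0.0, 0.49], [0.0, 0.0, 0.0]]

[[0.0, 0.0, 0.83], [0.0, 0.0, 0.0]]
[[0.0, 0.0, 0.83], [0.0, 0.0, 0.0]]
```

Emit:
play_rows([
  [[0.64,0.03,-0.49],[-0.006,-0.009,0]],
  [[0.63,0.04,-0.5],[-0.006,-0.009,0]],
  [[0.61,0.05,-0.52],[-0.006,-0.009,0]],
  [[0.6,0.06,-0.54],[-0.006,-0.009,0]],
  [[0,0,0],[0,0,0]],
])

```text
t: 3.48
position: [0.4822, -0.0, 0.3437]
orientation: [-3.093, -0.722, -0.141]
contact_force: [0.6, -0.5, -0.1]
finger_gap: -0.0001
finger_force: 0.0
```

Run:
```python
from h import *
from cell import r
p,R,o=cur(r); print(p.tolist(),R.as_euler('xyz'),o["joints"].round(4).tolist(),o["t"])
b=target(.021,.362); c=target(.0827,.2836)
for x in (rows(p,R,*b),rows(*b,*c)): print(*x[1],sep="\n");print()
```

```text
[0.48219000347655927, -1.1506167547629736e-05, 0.3436782217850971] [-3.09292159 -0.72245376 -0.14148942] [-0.2185, -0.263, 2.0175, 0.1596, 0.6752, 1.3878] 3.475
[[0.58, 0.11, 0.37], [-0.006, -0.006, 0.001]]
[[0.59, 0.11, 0.36], [-0.006, -0.006, 0.001]]
[[0.6, 0.1, 0.35], [-0.006, -0.006, 0.001]]

[[0.0, 0.0, 0.83], [0.0, 0.0, 0.0]]
[[0.0, 0.0, 0.83], [0.0, 0.0, 0.0]]
```

Emit:
play_rows([
  [[0.58,0.11,0.37],[-0.006,-0.006,0.001]],
  [[0.59,0.11,0.36],[-0.006,-0.006,0.001]],
  [[0.6,0.1,0.35],[-0.006,-0.006,0.001]],
  [[0,0,0],[0,0,0]],
])

```text
t: 3.98
position: [0.6011, -0.0337, 0.3523]
orientation: [-3.14, -0.652, -0.153]
contact_force: [-0.0, -0.1, 0.3]
finger_gap: 0.0
finger_force: 0.0
```

```bash
python3 - <<'E'
import re
from cell import r
o=r.get_obs()
s=open("kin.py").read()
s=s.replace("None)]\n","None),\n([-.2185,-.263,2.0175,.1596,.6752,1.3878],[.48219,0,.34368],None),\n(%s,%s,None)]\n"%(o["joints"].round(4).tolist(),o["position"].round(5).tolist()))
open("kin.py","w").write(s)
from h import *
p,R,o=cur(r); b=target(.021,.362); print(p-b[0],(R.inv()*b[1]).as_rotvec())
c=target(.0827,.2836); print(rows(p,R,*c))
E
python3 scan.py | head -22
```

```text
[-0.0014054   0.00074832 -0.00965826] [-0.00031354  0.01122086 -0.00129556]
(2, [[[0.07, 0.0, 0.77], [-0.0, 0.002, -0.0]], [[0.07, 0.0, 0.78], [-0.0, 0.002, -0.0]]])
[ 0.137  0.63   0.06   0.422  0.354 -0.001  0.069  0.   ] [ 0.     0.     0.    -0.    -0.    -0.    -0.    -0.    -0.     0.
  0.     0.     0.     0.     0.     0.001 -0.     0.   ]
20 hook1.4 0 [-0.175  0.208  1.574  0.01   1.011  1.543]
20 hook.95 0 [-0.18   0.102  1.784  0.013  0.907  1.536]
20 catch.8 0 [-0.183  0.052  1.925  0.015  0.816  1.53 ]
20 low 0 [-0.189  0.163  2.256  0.036  0.374  1.502]
30 hook1.4 0 [-0.178  0.139  1.722  0.02   0.757  1.533]
30 hook.95 0 [-0.184  0.036  1.921  0.027  0.662  1.521]
30 catch.8 0 [-0.189 -0.004  2.06   0.035  0.562  1.508]
40 hook1.4 0 [-0.181  0.088  1.87   0.042  0.486  1.51 ]
40 hook.95 0 [-0.189 -0.011  2.061  0.063  0.394  1.483]
40 catch.8 0 [-0.195 -0.036  2.2    0.102  0.281  1.44 ]
40 low 0 [-0.203  0.212  2.55   3.034  0.319 -1.509]
40 low 3.1 [-0.203  0.212  2.55   3.034  0.319 -1.509]
50 hook1.4 0 [-0.185  0.063  2.016  0.136  0.192  1.415]
50 hook.95 0 [-0.197 -0.028  2.199  0.342  0.11   1.202]
60 hook1.4 0 [-0.187  0.073  2.156  2.915  0.138 -1.364]
60 hook1.4 3.1 [-0.187  0.073  2.156  2.915  0.138 -1.364]
60 hook.95 0 [-0.198 -0.001  2.346  2.977  0.253 -1.435]
60 hook.95 3.1 [-0.198 -0.001  2.346  2.977  0.253 -1.435]
60 catch.8 0 [-0.207  0.042  2.49   3.028  0.44  -1.496]
60 catch.8 3.1 [-0.207  0.042  2.49   3.028  0.44  -1.496]
```

Emit:
play_rows([
  [[0.2,0,0.4],[0,0.003,0]],
  [[0,0,0.6],[0,0,0]],
  [[0,0,0.55],[0,0,0]],
  [[0,0,0],[0,0,0]],
])

```text
t: 4.47
position: [0.6623, -0.0418, 0.2823]
orientation: [-3.139, -0.654, -0.152]
contact_force: [-0.2, -0.3, 0.1]
finger_gap: -0.0002
finger_force: 0.0
```

```bash
cat > st.py <<'E'
from h import *
from cell import r
import sys
def state(img=None):
    p,R,o=cur(r); c=r.camera("side"); W=cloud(c)
    M=(np.abs((W[...,:2]-C)@[-np.sin(YAW),np.cos(YAW)])<.12)&(W[...,2]>.1)
    X=(W[...,:2]-C)@[np.cos(YAW),np.sin(YAW)]; 
    d=np.linalg.norm(np.stack([X-.085,W[...,2]-.08],-1),axis=-1); Y=(W[...,:2]-C)@[-np.sin(YAW),np.cos(YAW)]
    M&=(d<.165)&(d>.05)&(np.abs(Y)>.055)&(X<.13)&(X>-.1); P=np.stack([X[M],W[...,2][M]],-1); 
    ang=np.arctan2(P[:,1]-.08,.085-P[:,0])-np.arcsin(np.clip(.03/d[M],-1,1)); th=np.median(ang)
    xz=(p[:2]-C)@[np.cos(YAW),np.sin(YAW)],(p[:2]-C)@[-np.sin(YAW),np.cos(YAW)],p[2]
    z=R.as_matrix()[:,2]; a=np.degrees(np.arctan2(np.hypot(z[0],z[1]),-z[2]))
    print("t%.2f theta %.3f (n%d sd%.3f) tcp case x,y,z %.4f %.4f %.4f tilt %.1f F"%(o["t"],th,M.sum(),ang.std(),*xz,a),o["contact_force"].round(1),"j5 %.2f"%o["joints"][4])
    if img: cv2.imwrite(img,c["frame"])
    return th,p,R
if __name__=="__main__": state(sys.argv[1] if len(sys.argv)>1 else None)
E
python3 st.py pics/s1.png
```

```text
t4.47 theta 1.405 (n3755 sd0.011) tcp case x,y,z 0.0813 0.0018 0.2823 tilt 37.5 F [-0.2 -0.3  0.1] j5 0.57
```

View pics/s1.png

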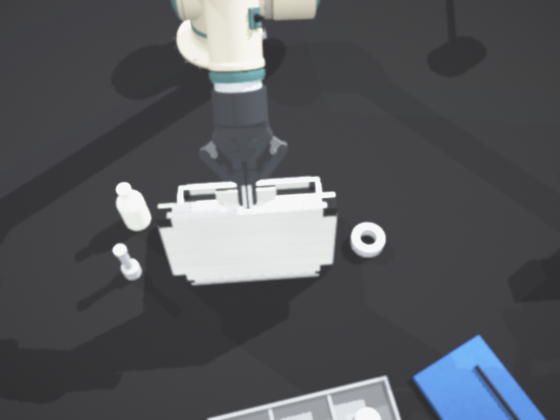

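The fingertips are behind the lip at about (248,197), clear of the lid wall. Pulling now.

Emit:
play_rows([
  [[-0.15,0,-0.03],[0,0,0]],
  [[-0.15,0,-0.05],[0,0,0]],
  [[-0.15,0,-0.06],[0,0,0]],
  [[-0.15,0,-0.06],[0,0,0]],
  [[-0.15,0,-0.06],[0,0,0]],
])

```text
t: 5.15
position: [0.6192, -0.0341, 0.2718]
orientation: [-3.137, -0.663, -0.151]
contact_force: [0.8, -0.3, 1.5]
finger_gap: -0.0
finger_force: 1.0
```

```bash
python3 st.py
```

```text
t5.15 theta 1.236 (n4534 sd0.014) tcp case x,y,z 0.0375 0.0029 0.2718 tilt 38.0 F [ 0.8 -0.3  1.5] j5 0.52
```

Emit:
play_rows([
  [[-0.15,0,-0.05],[0,0,0]],
  [[-0.15,0,-0.05],[0,0,0]],
  [[-0.12,0,-0.05],[0,0,0]],
])

```text
t: 5.58
position: [0.5935, -0.0302, 0.2617]
orientation: [-3.138, -0.66, -0.151]
contact_force: [0.7, 1.1, -0.2]
finger_gap: 0.0001
finger_force: 0.3
```

```bash
python3 st.py
```

```text
t5.58 theta 1.094 (n5025 sd0.016) tcp case x,y,z 0.0115 0.0028 0.2617 tilt 37.8 F [ 0.7  1.1 -0.2] j5 0.50
```

Emit:
play_rows([
  [[-0.12,0,-0.04],[0,0,0]],
  [[0,0,0],[0,0,0]],
])

```text
t: 5.88
position: [0.5867, -0.0292, 0.2597]
orientation: [-3.137, -0.66, -0.151]
contact_force: [-0.7, 0.9, -0.1]
finger_gap: -0.0001
finger_force: 0.0
```

```bash
python3 st.py;python3 st.py
```

```text
t5.88 theta 1.050 (n5093 sd0.016) tcp case x,y,z 0.0046 0.0028 0.2597 tilt 37.8 F [-0.7  0.9 -0.1] j5 0.49
t5.92 theta 1.048 (n5125 sd0.016) tcp case x,y,z 0.0051 0.0027 0.2601 tilt 37.9 F [0.5 0.1 0.5] j5 0.49
```

Emit:
play_rows([
  [[-0.08,0,-0.03],[0,0,0]],
  [[0,0,0],[0,0,0]],
  [[0,0,0],[0,0,0]],
])

```text
t: 6.35
position: [0.5828, -0.0287, 0.2589]
orientation: [-3.138, -0.662, -0.151]
contact_force: [-0.3, 0.7, 0.6]
finger_gap: 0.0
finger_force: 0.0
```

```bash
python3 st.py
```

```text
t6.35 theta 1.019 (n5170 sd0.016) tcp case x,y,z 0.0007 0.0028 0.2589 tilt 37.9 F [-0.3  0.7  0.6] j5 0.48
```

Emit:
play_rows([
  [[0,0,0],[0,0,0]],
  [[0,0,0],[0,0,0]],
])

```text
t: 6.65
position: [0.5829, -0.0287, 0.2589]
orientation: [-3.138, -0.662, -0.151]
contact_force: [-0.1, -0.3, 0.2]
finger_gap: -0.0001
finger_force: 0.0
```

```bash
python3 st.py
```

```text
t6.65 theta 0.992 (n5233 sd0.017) tcp case x,y,z 0.0007 0.0028 0.2589 tilt 37.9 F [-0.1 -0.3  0.2] j5 0.48
```

The lid is falling by itself with the finger still. Switching round to the underside.

Emit:
play_rows([
  [[0,0,-1.0],[0,0,0]],
  [[-0.62,0,0.0],[0,0,0]],
  [[-0.62,0,0.1],[0,0,0]],
])

```text
t: 7.08
position: [0.4917, -0.015, 0.2569]
orientation: [-3.138, -0.665, -0.151]
contact_force: [-0.5, 0.2, -1.1]
finger_gap: -0.0
finger_force: 0.0
```

```bash
python3 st.py
```

```text
t7.08 theta 0.941 (n5337 sd0.017) tcp case x,y,z -0.0915 0.0026 0.2569 tilt 38.1 F [-0.5  0.2 -1.1] j5 0.49
```

Emit:
play_rows([
  [[-0.06,0,0.53],[0,0,0]],
  [[-0.06,0,0.53],[0,0,0]],
])

```text
t: 7.38
position: [0.5265, -0.0201, 0.2021]
orientation: [-3.138, -0.665, -0.151]
contact_force: [0.5, -0.3, -0.3]
finger_gap: -0.0
finger_force: 0.0
```

```bash
cat >> st.py <<'E'
    p,R,o=cur(r); cx=np.array([(p[:2]-C)@[np.cos(YAW),np.sin(YAW)],p[2]]); zz=R.as_matrix()[:,2]; a=np.arctan2(np.hypot(*zz[:2]),-zz[2])
    u=np.array([np.sin(a),-np.cos(a)]);w=np.array([np.cos(a),np.sin(a)])
    th=state()[0]; e=np.array([.085-.198*np.cos(th),.08+.198*np.sin(th)])
    s=(cx+.011*u-e)@u; print("lip edge",e,"s %.4f gap %.4f"%(s,(e-cx)@w-.011), "gap at tip (lid underside to finger tip) %.4f"%(((np.array([.085,.08])-(cx+.011*u+.011*w))@[np.sin(th),np.cos(th)])))
E
python3 st.py
```

```text
File "st.py", line 17
    p,R,o=cur(r); cx=np.array([(p[:2]-C)@[np.cos(YAW),np.sin(YAW)],p[2]]); zz=R.as_matrix()[:,2]; a=np.arctan2(np.hypot(*zz[:2]),-zz[2])
IndentationError: unexpected indent
```

```bash
sed -i 's/^if __name__.*/if 1:/' st.py; python3 st.py
```

```text
t7.38 theta 0.893 (n5391 sd0.018) tcp case x,y,z -0.0563 0.0028 0.2021 tilt 38.1 F [ 0.5 -0.3 -0.3] j5 0.31
lip edge [-0.0392347   0.23417438] s 0.0257 gap 0.0222 gap at tip (lid underside to finger tip) 0.0226
```

Emit:
play_rows([
  [[0.12,0,0],[0,0,0]],
  [[0.08,0,0],[0,0,0]],
  [[0,0,0],[0,0,0]],
])

```text
t: 7.8
position: [0.5351, -0.0214, 0.2103]
orientation: [-3.138, -0.665, -0.151]
contact_force: [-1.1, 0.8, 0.3]
finger_gap: -0.0003
finger_force: 0.2
```

```bash
python3 st.py
```

```text
t7.80 theta 0.847 (n5438 sd0.018) tcp case x,y,z -0.0476 0.0028 0.2103 tilt 38.1 F [-1.1  0.8  0.3] j5 0.34
lip edge [-0.04616654  0.22832174] s 0.0243 gap 0.0013 gap at tip (lid underside to finger tip) 0.0027
```

Emit:
play_rows([
  [[0,0,0],[0,0,0]],
  [[0,0,0],[0,0,0]],
  [[0,0,0],[0,0,0]],
])

```text
t: 8.22
position: [0.5342, -0.0212, 0.2086]
orientation: [-3.137, -0.662, -0.151]
contact_force: [-1.5, 0.9, -0.1]
finger_gap: -0.0001
finger_force: 0.3
```

```bash
python3 st.py
python3 - <<'E'
from kin import *
d=np.load("kin.npz");k=d["k"];OFF=Ro.from_quat(d["off"])
seed=[-.19,-.03,2.15,.05,.35,1.45]
for th,a,s in ((.84,38,.025),(.65,35,.027),(.5,32,.029),(.35,29,.031),(.2,26,.033),(.1,24,.034),(0,22,.035),(-.04,22,.035)):
  A_=np.radians(a);u=np.array([np.sin(A_),-np.cos(A_)]);w=np.array([np.cos(A_),np.sin(A_)])
  e=np.array([.085-.198*np.cos(th),.08+.198*np.sin(th)]); P=e+u*(s-.011)-.011*w
  x,f=ik(k,OFF,*target(*P,a=a),seed); seed=x; print(th,a,P.round(4),x.round(3),round(f,4))
E
```

```text
t8.22 theta 0.838 (n5436 sd0.018) tcp case x,y,z -0.0485 0.0029 0.2086 tilt 37.9 F [-1.5  0.9 -0.1] j5 0.34
lip edge [-0.04740167  0.22722023] s 0.0250 gap 0.0013 gap at tip (lid underside to finger tip) 0.0031
0.84 38 [-0.0472  0.2096] [-0.192 -0.015  2.156  0.076  0.339  1.467] 0.0
0.65 35 [-0.0725  0.1804] [-0.193 -0.005  2.204  0.075  0.333  1.466] 0.0
0.5 32 [-0.0886  0.1538] [-0.194  0.02   2.233  0.069  0.331  1.469] 0.0
0.35 29 [-0.1009  0.1251] [-0.193  0.059  2.26   0.065  0.317  1.472] 0.0
0.2 26 [-0.1093  0.0947] [-0.192  0.112  2.281  0.062  0.295  1.475] 0.0
0.1 24 [-0.1127  0.0743] [-0.191  0.154  2.29   0.059  0.28   1.478] 0.0
0 22 [-0.1142  0.0536] [-0.19   0.199  2.294  0.056  0.265  1.481] 0.0
-0.04 22 [-0.1141  0.0457] [-0.19   0.217  2.305  0.062  0.237  1.475] 0.0
```

Caught and held at 0.84 rad. Lowering now along the computed arc.

```bash
cat > low.py <<'E'
import sys
from h import *
from cell import r
def tgt(th):
    a=22+16*th/.84 if th>0 else 22; s=.035-.010*max(th,0)/.84; A_=np.radians(a);u=np.array([np.sin(A_),-np.cos(A_)]);w=np.array([np.cos(A_),np.sin(A_)])
    e=np.array([.085-.198*np.cos(th),.08+.198*np.sin(th)]); return target(*(e+u*(s-.011)-.012*w),a=a,y=.003)
def seq(t0,dth,n):
    p,R,o=cur(r); q=tgt(t0); print("err",R.inv().apply(q[0]-p).round(4),(R.inv()*q[1]).as_rotvec().round(3))
    for i in range(n):
        A,B=tgt(t0-i*dth),tgt(t0-(i+1)*dth)
        print([np.round(A[1].inv().apply(B[0]-A[0])/.06,2).tolist(),np.round((A[1].inv()*B[1]).as_rotvec()/np.pi,4).tolist()])
seq(*map(float,sys.argv[1:3]),int(sys.argv[3]))
E
python3 low.py .838 .025 34
```

```text
err [ 0.0003 -0.0002 -0.0001] [-0.004  0.001 -0.   ]
[[-0.08, -0.0, 0.01], [0.0, -0.0026, -0.0]]
[[-0.08, -0.0, 0.01], [0.0, -0.0026, 0.0]]
[[-0.08, -0.0, 0.02], [0.0, -0.0026, -0.0]]
[[-0.08, 0.0, 0.02], [-0.0, -0.0026, 0.0]]
[[-0.08, -0.0, 0.02], [0.0, -0.0026, -0.0]]
[[-0.08, -0.0, 0.02], [0.0, -0.0026, 0.0]]
[[-0.08, 0.0, 0.03], [0.0, -0.0026, 0.0]]
[[-0.08, -0.0, 0.03], [0.0, -0.0026, 0.0]]
[[-0.08, 0.0, 0.03], [0.0, -0.0026, 0.0]]
[[-0.08, 0.0, 0.03], [0.0, -0.0026, 0.0]]
[[-0.08, 0.0, 0.04], [0.0, -0.0026, 0.0]]
[[-0.08, -0.0, 0.04], [0.0, -0.0026, 0.0]]
[[-0.08, -0.0, 0.04], [0.0, -0.0026, 0.0]]
[[-0.07, 0.0, 0.04], [0.0, -0.0026, 0.0]]
[[-0.07, 0.0, 0.05], [0.0, -0.0026, -0.0]]
[[-0.07, -0.0, 0.05], [0.0, -0.0026, 0.0]]
[[-0.07, 0.0, 0.05], [0.0, -0.0026, 0.0]]
[[-0.07, -0.0, 0.05], [-0.0, -0.0026, 0.0]]
[[-0.07, 0.0, 0.06], [-0.0, -0.0026, -0.0]]
[[-0.07, -0.0, 0.06], [0.0, -0.0026, -0.0]]
[[-0.06, -0.0, 0.06], [0.0, -0.0026, -0.0]]
[[-0.06, 0.0, 0.06], [-0.0, -0.0026, 0.0]]
[[-0.06, -0.0, 0.06], [0.0, -0.0026, -0.0]]
[[-0.06, -0.0, 0.07], [0.0, -0.0026, 0.0]]
[[-0.06, -0.0, 0.07], [0.0, -0.0026, 0.0]]
[[-0.05, -0.0, 0.07], [0.0, -0.0026, -0.0]]
[[-0.05, 0.0, 0.07], [-0.0, -0.0026, -0.0]]
[[-0.05, 0.0, 0.07], [0.0, -0.0026, 0.0]]
[[-0.05, -0.0, 0.07], [-0.0, -0.0026, 0.0]]
[[-0.04, 0.0, 0.07], [0.0, -0.0026, -0.0]]
[[-0.04, -0.0, 0.08], [0.0, -0.0026, 0.0]]
[[-0.04, -0.0, 0.08], [0.0, -0.0026, 0.0]]
[[-0.04, 0.0, 0.08], [0.0, -0.0026, -0.0]]
[[-0.03, -0.0, 0.08], [0.0, -0.0014, 0.0]]
```

Emit:
play_rows([
  [[-0.08,0,0.01],[0,-0.0026,0]],
  [[-0.08,0,0.01],[0,-0.0026,0]],
  [[-0.08,0,0.02],[0,-0.0026,0]],
  [[-0.08,0,0.02],[0,-0.0026,0]],
  [[-0.08,0,0.02],[0,-0.0026,0]],
])

```text
t: 8.9
position: [0.5179, -0.0187, 0.1899]
orientation: [-3.138, -0.62, -0.151]
contact_force: [-1.1, 0.7, 0.1]
finger_gap: 0.0001
finger_force: 0.2
```

Emit:
play_rows([
  [[-0.08,0,0.02],[0,-0.0026,0]],
  [[-0.08,0,0.03],[0,-0.0026,0]],
  [[-0.08,0,0.03],[0,-0.0026,0]],
  [[-0.08,0,0.03],[0,-0.0026,0]],
  [[-0.08,0,0.03],[0,-0.0026,0]],
])

```text
t: 9.52
position: [0.5031, -0.0164, 0.1693]
orientation: [-3.138, -0.579, -0.151]
contact_force: [-0.8, 0.1, 0.4]
finger_gap: 0.0001
finger_force: 0.4
```

```bash
python3 st.py
```

```text
t9.53 theta 0.593 (n5421 sd0.020) tcp case x,y,z -0.0799 0.0029 0.1693 tilt 33.2 F [-0.8  0.1  0.4] j5 0.35
lip edge [-0.07921219  0.19062711] s 0.0284 gap 0.0012 gap at tip (lid underside to finger tip) 0.0122
```

Emit:
play_rows([
  [[-0.08,0,0.04],[0,-0.0026,0]],
  [[-0.08,0,0.04],[0,-0.0026,0]],
  [[-0.08,0,0.04],[0,-0.0026,0]],
  [[-0.07,0,0.04],[0,-0.0026,0]],
  [[-0.07,0,0.05],[0,-0.0026,0]],
])

```text
t: 10.2
position: [0.4907, -0.0145, 0.1464]
orientation: [-3.138, -0.538, -0.151]
contact_force: [-2.6, 0.4, 1.3]
finger_gap: -0.0002
finger_force: 0.8
```

Emit:
play_rows([
  [[-0.07,0,0.05],[0,-0.0026,0]],
  [[-0.07,0,0.05],[0,-0.0026,0]],
  [[-0.07,0,0.05],[0,-0.0026,0]],
  [[-0.07,0,0.06],[0,-0.0026,0]],
  [[-0.07,0,0.06],[0,-0.0026,0]],
])

```text
t: 10.82
position: [0.4804, -0.0128, 0.1216]
orientation: [-3.138, -0.497, -0.151]
contact_force: [-4.4, 0.7, 0.2]
finger_gap: -0.0001
finger_force: 1.7
```

```bash
python3 st.py; python3 low.py .34 .0125 8
```

```text
t10.82 theta 0.335 (n5008 sd0.020) tcp case x,y,z -0.1030 0.0030 0.1216 tilt 28.5 F [-4.4  0.7  0.2] j5 0.32
lip edge [-0.10199144  0.14510148] s 0.0312 gap 0.0010 gap at tip (lid underside to finger tip) 0.0218
err [ 0.0014  0.     -0.0012] [-0.004  0.002  0.   ]
[[-0.03, -0.0, 0.03], [0.0, -0.0013, 0.0]]
[[-0.03, 0.0, 0.03], [0.0, -0.0013, 0.0]]
[[-0.03, -0.0, 0.03], [-0.0, -0.0013, 0.0]]
[[-0.03, -0.0, 0.03], [0.0, -0.0013, 0.0]]
[[-0.03, 0.0, 0.03], [0.0, -0.0013, -0.0]]
[[-0.03, -0.0, 0.03], [0.0, -0.0013, 0.0]]
[[-0.03, -0.0, 0.03], [0.0, -0.0013, -0.0]]
[[-0.03, 0.0, 0.03], [0.0, -0.0013, 0.0]]
```

Emit:
play_rows([
  [[-0.06,0,0.06],[0,-0.0026,0]],
  [[-0.05,0,0.05],[0,-0.002,0]],
  [[-0.05,0,0.05],[0,-0.002,0]],
  [[-0.05,0,0.05],[0,-0.002,0]],
  [[-0.05,0,0.05],[0,-0.002,0]],
])

```text
t: 11.5
position: [0.4738, -0.0118, 0.1005]
orientation: [-3.138, -0.463, -0.15]
contact_force: [-5.6, 0.2, -0.4]
finger_gap: 0.0003
finger_force: 2.2
```

```bash
python3 st.py; python3 low.py .23 .015 17
```

```text
t11.50 theta 0.225 (n4748 sd0.020) tcp case x,y,z -0.1096 0.0031 0.1005 tilt 26.5 F [-5.6  0.2 -0.4] j5 0.30
lip edge [-0.10800066  0.12421249] s 0.0315 gap 0.0010 gap at tip (lid underside to finger tip) 0.0249
err [ 0.0008  0.0001 -0.0002] [-0.004 -0.002  0.   ]
[[-0.03, 0.0, 0.04], [0.0, -0.0016, 0.0]]
[[-0.03, -0.0, 0.04], [0.0, -0.0016, 0.0]]
[[-0.03, 0.0, 0.04], [0.0, -0.0016, -0.0]]
[[-0.03, -0.0, 0.04], [0.0, -0.0016, -0.0]]
[[-0.03, -0.0, 0.04], [-0.0, -0.0016, -0.0]]
[[-0.03, 0.0, 0.04], [0.0, -0.0016, 0.0]]
[[-0.03, -0.0, 0.04], [-0.0, -0.0016, 0.0]]
[[-0.03, -0.0, 0.04], [0.0, -0.0016, -0.0]]
[[-0.03, -0.0, 0.04], [-0.0, -0.0016, -0.0]]
[[-0.03, 0.0, 0.05], [0.0, -0.0016, 0.0]]
[[-0.02, 0.0, 0.05], [-0.0, -0.0016, 0.0]]
[[-0.02, -0.0, 0.05], [0.0, -0.0016, -0.0]]
[[-0.02, 0.0, 0.05], [0.0, -0.0016, -0.0]]
[[-0.02, -0.0, 0.05], [-0.0, -0.0016, 0.0]]
[[-0.02, -0.0, 0.05], [0.0, -0.0016, 0.0]]
[[-0.02, 0.0, 0.05], [0.0, -0.0005, -0.0]]
[[-0.02, -0.0, 0.05], [0.0, 0.0, 0.0]]
```

Emit:
play_rows([
  [[-0.03,0,0.04],[0,-0.0016,0]],
  [[-0.03,0,0.04],[0,-0.0016,0]],
  [[-0.03,0,0.04],[0,-0.0016,0]],
  [[-0.03,0,0.04],[0,-0.0016,0]],
  [[-0.03,0,0.04],[0,-0.0016,0]],
])

```text
t: 12.18
position: [0.4705, -0.0112, 0.0856]
orientation: [-3.138, -0.437, -0.15]
contact_force: [-5.7, -0.1, 0.5]
finger_gap: 0.0001
finger_force: 2.9
```

```bash
python3 st.py
```

```text
t12.18 theta 0.147 (n4562 sd0.020) tcp case x,y,z -0.1129 0.0031 0.0856 tilt 25.0 F [-5.7 -0.1  0.5] j5 0.29
lip edge [-0.11085181  0.10908723] s 0.0314 gap 0.0008 gap at tip (lid underside to finger tip) 0.0266
```

Emit:
play_rows([
  [[-0.03,0,0.04],[0,-0.0016,0]],
  [[-0.03,0,0.04],[0,-0.0016,0]],
  [[-0.03,0,0.04],[0,-0.0016,0]],
  [[-0.03,0,0.04],[0,-0.0016,0]],
  [[-0.02,0,0.05],[0,-0.0016,0]],
])

```text
t: 12.85
position: [0.4683, -0.0109, 0.0708]
orientation: [-3.138, -0.412, -0.15]
contact_force: [-5.6, -0.3, -1.0]
finger_gap: 0.0001
finger_force: 3.0
```

```bash
python3 st.py
```

```text
t12.85 theta 0.072 (n4315 sd0.020) tcp case x,y,z -0.1151 0.0031 0.0708 tilt 23.6 F [-5.6 -0.3 -1. ] j5 0.28
lip edge [-0.11249254  0.0941667 ] s 0.0314 gap 0.0008 gap at tip (lid underside to finger tip) 0.0281
```

Emit:
play_rows([
  [[-0.02,0,0.04],[0,-0.0015,0]],
  [[-0.02,0,0.04],[0,-0.0015,0]],
  [[-0.02,0,0.04],[0,-0.0015,0]],
  [[-0.02,0,0.04],[0,0,0]],
  [[-0.02,0,0.04],[0,0,0]],
])

```text
t: 13.52
position: [0.4675, -0.0107, 0.0573]
orientation: [-3.138, -0.398, -0.15]
contact_force: [-4.7, -0.4, -1.5]
finger_gap: -0.0005
finger_force: 2.8
```

```bash
python3 st.py
```

```text
t13.53 theta 0.003 (n4096 sd0.019) tcp case x,y,z -0.1160 0.0032 0.0573 tilt 22.8 F [-4.7 -0.4 -1.5] j5 0.25
lip edge [-0.11299894  0.08064893] s 0.0314 gap 0.0008 gap at tip (lid underside to finger tip) 0.0292
```

Emit:
play_rows([
  [[-0.02,0,0.03],[0,0,0]],
  [[-0.02,0,0.03],[0,0,0]],
  [[-0.03,0,0.02],[0,0,0]],
  [[-0.03,0,0.0],[0,0,0]],
  [[-0.05,0,0.0],[0,0,0]],
])

```text
t: 14.2
position: [0.4635, -0.0102, 0.0508]
orientation: [-3.138, -0.403, -0.15]
contact_force: [-0.5, -0.2, -0.2]
finger_gap: 0.0001
finger_force: 0.0
```

```bash
python3 st.py
```

```text
t14.20 theta 0.002 (n4093 sd0.019) tcp case x,y,z -0.1200 0.0031 0.0508 tilt 23.1 F [-0.5 -0.2 -0.2] j5 0.22
lip edge [-0.11299947  0.08045999] s 0.0356 gap 0.0071 gap at tip (lid underside to finger tip) 0.0355
```

Emit:
play_rows([
  [[-0.15,0,-0.1],[0,0,0]],
  [[-0.2,0,-0.4],[0,0,0]],
  [[0,0,-0.6],[0,0,0]],
  [[0,0,-0.7],[0,0,0]],
  [[0,0,-0.7],[0,0,0]],
])

```text
t: 14.88
position: [0.3838, 0.0015, 0.1811]
orientation: [-3.138, -0.401, -0.15]
contact_force: [1.1, 0.3, 0.2]
finger_gap: -0.0001
finger_force: 0.0
```

Emit:
play_rows([
  [[0,0,-0.7],[0,0,0]],
  [[0,0,0],[0,0,0]],
  [[0,0,0],[0,0,0]],
])

```text
t: 15.25
position: [0.3682, 0.0037, 0.2181]
orientation: [-3.138, -0.4, -0.15]
contact_force: [0.1, -0.3, -0.1]
finger_gap: -0.0002
finger_force: 0.0
```

```bash
python3 st.py pics/end.png
python3 - <<'E'
from h import *
from cell import r
T=r.camera("top");W=cloud(T)
for n_,box in dict(ring=(170,175,215,220),plug=(380,200,412,226),bottle=(365,250,410,282)).items():
    a,b,c,d=box; Q=W[b:d,a:c].reshape(-1,3);Q=Q[Q[:,2]>.012]; print(n_,Q[Q[:,2]>Q[:,2].max()-.006].mean(0).round(4))
E
```

```text
t15.25 theta 0.002 (n4096 sd0.019) tcp case x,y,z -0.2163 0.0025 0.2181 tilt 22.9 F [ 0.1 -0.3 -0.1] j5 0.81
lip edge [-0.11299956  0.0804169 ] s -0.1560 gap 0.0305 gap at tip (lid underside to finger tip) -0.1316
ring [0.638  0.1854 0.0253]
plug [ 0.5973 -0.2697  0.101 ]
bottle [ 0.484  -0.2486  0.1205]
```

Lid angle 0.002 rad, the robot is clear of everything, and the ring, plug gauge and bottle haven't moved. Handing in.

```bash
python3 -c "
from cell import r
print(r.sign_off())"
```

```text
the job is handed in; nothing more can be done
None
```

The lid is fully shut: it was tipped from behind until it fell by itself, caught under its lip at about 0.84 rad and lowered gently in about 15 s, and the gauges and bottle have not moved.

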